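Pack the roll-call caddy and hold it up level

TASK

Finish packing the carry caddy for the roll call: lay the loose marker pen in the undivided half with the marker already there, and stand the hand stamp upright in the free lane beside the stamp pad, setting each one in gently. Then take the loaded caddy by its handle, lift it about 15 cm clear of the counter without tipping it, and hold it there steady and level, ready for a colleague to take; finish while still holding it up. Leave the breath tester, the stapler and the mug where they are.

Things in the scene. Friction and masses are not known exactly. Their poses are not given: they have to be found in the camera images.
- caddy: grey carry caddy, loose, 0.4 kg, holding a stamp pad and one marker at first, facing any way: 300 (its x) by 160 (its y), outer walls 45 high, walls and floor 4 thick. A 45 high cross wall at x = 0 parts it: towards +x one undivided bay for markers, towards -x a half split by a low partition into two lanes for stamp and pad. An arch handle stands over x = 0. Origin: centre of its underside; z up
- handle (a point): middle of the caddy's hand bar, 111 above the underside; axes as the caddy. The straight bar runs along the caddy's y over x = 0, 16 thick in x, 18 tall (102 to 120 above the underside): pinch it across its 16 mm, along the caddy's x. Its legs stand at the side walls, 6 thick, 30 wide in x, 117 high
- marker_bay (a point): centre of the floor of the undivided marker bay, at x = +75, y = 0, z = 4 in the caddy's frame; the bay measures 144 by 152 inside
- stamp_lane_a (a point): centre of the floor of the free stamp lane, at x = -75, y = +39, z = 4 in the caddy's frame; the lane measures 144 (x) by 74 (y) inside, the partition along y = 0 is 35 high and 3 thick
- stamp_lane_b (a point): centre of the floor of the lane that holds the stamp pad, at x = -75, y = -39, z = 4 in the caddy's frame; 144 (x) by 74 (y) inside
- marker: the loose marker pen, lying on its flat side on the counter: flat-bodied, white barrel and black cap, 120 long (its x, cap at +x), 24 wide (its y), 15 thick, about 28 g. Origin: centre of its underside; z up
- packed_marker: a like marker pen that already lies in the caddy's marker bay, lengthwise, towards the caddy's -y side, and stays in there: flat-bodied, white barrel and black cap, 120 long (its x, cap at +x), 24 wide (its y), 15 thick, about 28 g. Origin: centre of its underside; z up
- stamp: wooden hand stamp standing upright on the counter, about 65 g: oblong foot 44 (its x) by 30 (its y) by 22 tall, above it a turned round handle, thin at 22 to 45 and a plain cylinder 25 in diameter from 54 to 74 above the underside; 80 tall in all. Origin: centre of its underside; z up
- stamp_pad: black stamp pad box 84 (its x) by 58 (its y) by 16, about 80 g, already lying flat and loose in stamp lane b of the caddy, its x along the caddy's x; it stays in there. Origin: centre of its underside; z up
- breath_tester: desktop breath-test station, a white box 150 by 210 by 90 with a sloping panel and a handset in a cradle on top (122 tall in all), 1.4 kg; to be left alone. Origin: centre of its underside
- stapler: black stapler, 130 (its x) by 36 by 55, loose; to be left alone. Origin: centre of its underside
- mug: white mug, 82 in diameter, 92 tall, handle at its +y, loose; to be left alone. Origin: centre of its underside
Things that resemble listed ones, but are neither listed nor needed, are in the scene too. What is meant by the stamp is not turquoise, and is the larger of those in its own colour.

How it is judged:
By the outcome, as a careful person would: the job done as asked, in the order asked, and still so for the second after the job is handed in, while the arm keeps its last pose, push and grip.
It also fails if it takes over 72 s, if anything falls off the work surface, if the arm or the gripper's body presses on something with over 40 N, if the wrist force passes 120 N, or if a joint passes its speed limit or range.

ROBOT

A 6-joint arm with a two-finger parallel gripper is mounted at the origin on the work surface. World frame = base frame: x ahead of the robot, y to its left, z up, the work surface at z = 0. Lengths are in m, angles in degrees, forces in N, time in s.
With the tool pointing down it reaches from about 0.325 to 0.775 m from the base axis. Payload 5.5 kg.
Tool frame: the origin (TCP) lies between the finger pads, 19 mm behind the fingertips; this is the grasp point; z points along the fingers, y is the line along which they close (so a half turn about z gives the same grasp; the last joint's range is limited). The gripper opens to 88 mm and grips with 3 to 60 N. Pads are 20 mm wide; open, the fingers measure 115 mm over their backs; the gripper's body (75 mm by 178 mm) begins 61 mm behind the grasp point.
Start: joints at [-67.706, 5.22, 70.514, -0, 104.267, -3.249], TCP at [0.259, -0.541, 0.241] pointing down, gripper open.
Joint ranges: [-164.24, 164.24], [-49.07, 125.15], [9.68, 141.18], [-86.29, 266.29], [3.28, 154.24], [-151.56, 151.56]. Speed limits (degrees/s): [147.25, 147.25, 172.46, 180, 180, 180].

INTERFACE

Orientations are given as a 3x3 rotation matrix whose columns are the frame's x, y, z axes.
In Python, from station import manip gives the robot as it stands.
- The arm moves only by the shell command python3 -m creep 'ROWS'. ROWS is a JSON object whose one key "moves" holds a list of rows, each an object of numbers: "x", "y", "z": the shift along the tool's x, y, z in cm; "rx", "ry", "rz": the turn, a rotation vector about the tool's x, y, z in degrees; "claw": the finger opening in cm, from 0 to 8.78. A call has 1 to 5 rows; each row is the pose to reach, as a shift and turn from the pose commanded when the call began, along the tool's axes at that moment; what a row does not reach only later rows make up. A row lasts 1/8 s, in which the tool goes at most 62.5 mm and 10.7 degrees, less where a joint would pass 70% of its speed; a pose out of reach is approached as far as the arm can. A call with a gripper value outside its range is refused whole. The fingers move at their own pace and stop on an object; the grip force is fixed at half the most. Time passes only in rows, so rows that repeat a pose let the fingers close. It gives the time, the measured TCP pose, the force, the opening and the grip force at its end, in the units of the state.
- manip.get_state(): the state, without advancing time (a new reading comes with each control period).
- manip.capture(name): name is "scene" or "top"; returns a dict with "color" (420x560x3 uint8, red, green, blue), "range_z" (420x560 float32, m along the optical axis (not along the pixel's ray), 0 where there is no reading), "mtx" (3x3 intrinsics, pixels), "dist_coeffs" ([k1, k2, p1, p2, k3] as OpenCV has them; the pictures are not rectified), "extrinsics" (4x4, takes a point from world to camera coordinates). Camera axes: x right, y down, z forward; pixel columns grow to the right and rows downward; lengths in m; the calibration is good to about 2 mm. A picture is of the moment at which its call begins.
- manip.finish_job(): hands the job in; it is judged then, once.
Trained networks look in the newest picture that a camera, given by its name, has taken for a name from the list of things; names that differ only in an ending like _2 or _b are one class to them, and where a whole thing is asked for, a point or a joint stands for the part that bears it (a point fixed in the world has none). Each returns a list of dicts, best first, with "confidence" (0 to 1); they miss things now and then, are a little off and sometimes report something else, mostly with a low value. They report only what shows in the picture. A call takes as long as a camera call. They do not tell look-alikes from the thing itself.
- manip.look_for(camera, query): "rect" ([left, top, width, height] in pixels, round what is visible of it).
- manip.masks_of(camera, query): "mask" (420x560 bool, what is visible of it) and "rect" ([left, top, width, height] in pixels, round what is visible of it).
The state is a dict: "clock": time; "joint_positions": joint angles; "dq": joint speeds; "tau": joint torques, N m; "position": TCP position; "tcp_rot": TCP orientation; "wrist_force": force on the tool from outside, world axes, zero at the start; "torque": the same for the moment, N m; "gripper_width": opening from 0.0 (shut) to 1.0 (fully open); "finger_force": force on a finger pad.
Only numpy, scipy, OpenCV 4.12 (cv2) and the standard library are available. Lean on these libraries where they do the work, as an engineer would, in place of code of your own. Each camera call takes 0.05 s, during which the arm holds its last target. There are 200 camera calls.

## Working session

There is one attempt and no reset: what is moved stays moved. The work goes in short steps, Python scripts to look and compute and a shell command to move; the robot and the scene stay as the last step left them, time stands still between calls to the robot, and variables do not carry over. Pictures are saved under pics/ and viewed, at most 10 in all, crops included, and the job is handed in when it is done.

```bash
mkdir -p pics
cat > h.py <<'E'
import numpy as np, cv2
from station import manip
def cap(n):
    c=manip.capture(n); c['n']=n; return c
def world(c):
    """world coords for each pixel from depth"""
    h,w=c['range_z'].shape
    u,v=np.meshgrid(np.arange(w),np.arange(h))
    p=cv2.undistortPoints(np.stack([u,v],-1).reshape(-1,1,2).astype(np.float64),np.array(c['mtx']),np.array(c['dist_coeffs'])).reshape(h,w,2)
    z=c['range_z'].astype(float)
    P=np.dstack([p*z[...,None],z])
    E=np.array(c['extrinsics']); R,t=E[:3,:3],E[:3,3]
    W=(P-t)@R
    W[z<=0]=np.nan
    return W
E
python3 - <<'E'
from h import *
for n in ['scene','top']:
    c=cap(n); cv2.imwrite(f'pics/{n}0.png',c['color'][...,::-1])
    E=np.array(c['extrinsics']); print(n,'cam at',(-E[:3,:3].T@E[:3,3]).round(3),'fwd',E[2,:3].round(2))
    W=world(c); np.save(f'{n}0.npy',W)
    for q in ['caddy','marker','stamp','stamp_pad','stapler','mug','breath_tester']:
        for m in manip.masks_of(n,q):
            P=W[m['mask']]; P=P[~np.isnan(P[:,0])]
            if len(P)<5: print(q,m['rect'],len(P));continue
            xy=P[:,:2].astype(np.float32); r=cv2.minAreaRect(xy)
            col=np.median(c['color'][m['mask']],0)
            print(q,round(m['confidence'],2),m['rect'],'med',np.median(P,0).round(3),'ztop',np.percentile(P[:,2],[5,95]).round(3),'rect',np.round(r[0],3),np.round(r[1],3),round(r[2]),col)
s=manip.get_state();print(s)
E
```

```text
scene cam at [ 1.493 -0.404  0.76 ] fwd [-0.76  0.26 -0.59]
caddy 0.58 [333.2, 138.3, 94.7, 82.6] med [0.529 0.236 0.024] ztop [0.002 0.117] rect [0.473 0.275] [0.199 0.392] 43 [58. 59. 59.]
caddy 0.3 [162.7, 226.5, 39.4, 31.8] med [ 0.579 -0.326  0.013] ztop [0.004 0.017] rect [ 0.571 -0.328] [0.044 0.117] 32 [140. 139. 136.]
marker 0.56 [162.7, 229.4, 39.8, 28.4] med [ 0.581 -0.327  0.013] ztop [0.004 0.017] rect [ 0.572 -0.328] [0.042 0.115] 32 [143. 143. 140.]
stamp 0.74 [271.7, 186.0, 10.8, 23.7] med [ 0.523 -0.063  0.017] ztop [0.002 0.059] rect [ 0.504 -0.059] [0.036 0.06 ] 83 [46. 91. 89.]
stamp 0.66 [233.4, 177.7, 14.4, 31.0] med [ 0.487 -0.15   0.024] ztop [0.003 0.079] rect [ 0.442 -0.125] [0.038 0.137] 60 [80. 62. 48.]
stamp 0.56 [329.0, 135.7, 95.3, 85.2] med [0.531 0.236 0.024] ztop [0.002 0.117] rect [0.473 0.278] [0.194 0.397] 43 [58. 59. 59.]
stamp 0.53 [200.7, 191.0, 14.4, 18.5] med [ 0.464 -0.235  0.016] ztop [0.002 0.053] rect [ 0.452 -0.235] [0.053 0.027] 3 [78.  59.5 47. ]
stamp_pad 0.75 [366.3, 153.1, 23.6, 17.4] med [0.424 0.292 0.02 ] ztop [0.017 0.023] rect 
[... 1864 characters left out ...]

        1.04264708e+02, -3.24684909e+00]), 'dq': array([-0.04530773,  0.02187907, -0.08434252, -0.03865976, -0.05491113,
        0.09166227]), 'tau': array([ 1.05500298e-03, -4.46138692e+01, -4.06479943e+01,  6.98437309e-02,
        1.92676432e-02, -2.50572657e-05]), 'position': array([ 0.25871479, -0.54138027,  0.2413625 ]), 'tcp_rot': array([[ 9.02279413e-01,  4.31151784e-01,  3.06639055e-05],
       [ 4.31151785e-01, -9.02279409e-01, -7.64831732e-05],
       [-5.30844602e-06,  8.22299902e-05, -9.99999997e-01]]), 'wrist_force': array([-0.13692733, -0.55683269, -0.40660746]), 'torque': array([-0.02678908,  0.00851208,  0.04657794]), 'finger_force': 0.0, 'gripper_width': 1.0009760410678092}
```

Run:
```python
import cv2
a=cv2.imread('pics/top0.png')
cv2.imwrite('pics/top0b.png',cv2.resize(a[100:340,50:410],(800,533),interpolation=cv2.INTER_CUBIC))
```

```text
(no output)
```

View pics/top0b.png

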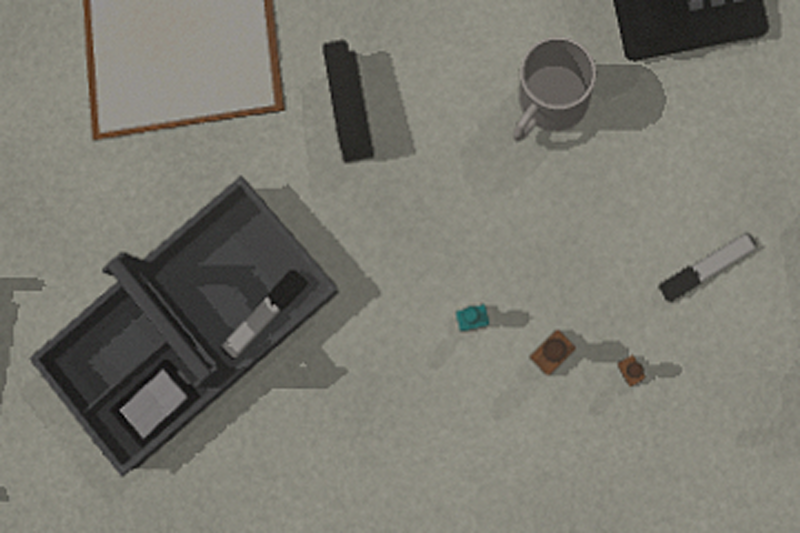

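The picture shows the caddy at left with its x axis towards the upper right. The packed marker is at (265,313), the pad at (155,403), and the free lane and free bay side are at the upper left. The larger brown stamp is at (553,352), with small brown and turquoise decoys at (632,370) and (472,318). The loose marker is at (710,267), cap to the left. Next I'll measure finely from both views.

Run:
```python
from h import *
T=np.load('top0.npy').reshape(-1,3); S=np.load('scene0.npy').reshape(-1,3)
def box(P,x0,x1,y0,y1,z0,z1):
    m=(P[:,0]>x0)&(P[:,0]<x1)&(P[:,1]>y0)&(P[:,1]<y1)&(P[:,2]>z0)&(P[:,2]<z1); return P[m]
def rep(n,P):
    if len(P)<4: print(n,len(P)); return
    r=cv2.minAreaRect(P[:,:2].astype(np.float32)); print(n,len(P),'c',np.round(r[0],4),'size',np.round(r[1],3),'ang',round(r[2],1),'mean',P.mean(0).round(4),'z95',np.percentile(P[:,2],95).round(4))
for n,P in (('top',T),('scene',S)):
    rep(n+' counter',box(P,.4,.6,-.05,.1,-.02,.02))
    rep(n+' caddy rim',box(P,.35,.72,.08,.46,.038,.055))
    rep(n+' bar',box(P,.35,.72,.08,.46,.095,.135))
    rep(n+' marker',box(P,.5,.65,-.4,-.25,.009,.03))
    rep(n+' stamp all',box(P,.43,.53,-.19,-.1,.01,.1))
    rep(n+' stamp foot',box(P,.43,.53,-.19,-.1,.012,.03))
    rep(n+' stamp top',box(P,.43,.53,-.19,-.1,.05,.1))
```

```text
top counter 4813 c [0.4998 0.025 ] size [0.15 0.2 ] ang 90.0 mean [0.4989 0.0249 0.0016] z95 0.005
top caddy rim 1536 c [0.5436 0.2142] size [0.171 0.425] ang 41.7 mean [0.5037 0.2587 0.0459] z95 0.0497
top bar 692 c [0.5054 0.257 ] size [0.161 0.03 ] ang 41.8 mean [0.5048 0.2539 0.1178] z95 0.1241
top marker 400 c [ 0.5538 -0.3342] size [0.066 0.119] ang 29.9 mean [ 0.5723 -0.3217  0.0156] z95 0.0194
top stamp all 212 c [ 0.4787 -0.1467] size [0.027 0.044] ang 44.7 mean [ 0.4766 -0.1454  0.0475] z95 0.0824
top stamp foot 120 c [ 0.4787 -0.1467] size [0.027 0.044] ang 44.7 mean [ 0.4755 -0.1448  0.0233] z95 0.0263
top stamp top 92 c [ 0.4781 -0.1466] size [0.023 0.023] ang 24.3 mean [ 0.478  -0.1462  0.0791] z95 0.0831
scene counter 2211 c [0.5   0.025] size [0.2  0.15] ang 0.0 mean [0.5086 0.0273 0.    ] z95 0.0026
scene caddy rim 837 c [0.5439 0.2159] size [0.17  0.429] ang 41.3 mean [0.531  0.2393 0.0437] z95 0.0474
scene bar 548 c [0.5083 0.2566] size [0.16  0.033] ang 43.0 mean [0.5131 0.2549 0.1121] z95 0.1207
scene marker 334 c [ 0.5766 -0.3227] size [0.028 0.12 ] ang 32.1 mean [ 0.5782 -0.3232  0.0138] z95 0.0171
scene stamp all 296 c [ 0.4807 -0.1477] size [0.031 0.048] ang 43.6 mean [ 0.4861 -0.1499  0.0405] z95 0.0791
scene stamp foot 137 c [ 0.4801 -0.1471] size [0.031 0.047] ang 43.6 mean [ 0.4862 -0.1499  0.0204] z95 0.0263
scene stamp top 114 c [ 0.4827 -0.1491] size [0.025 0.021] ang 72.0 mean [ 0.4854 -0.1496  0.0686] z95 0.0809
```

```bash
cat >> h.py <<'E'
def go(x,y,z,yaw_y):
    """shift (cm) in tool axes and rz (deg) to TCP x,y,z with tool y at world angle yaw_y"""
    s=manip.get_state(); R=np.array(s['tcp_rot']); d=R.T@(np.array([x,y,z])-s['position'])*100
    c=np.cos(np.radians(yaw_y)); n=np.sin(np.radians(yaw_y))
    Rt=np.array([[-n*-1,c,0],[-c,n,0],[0,0,-1]]).astype(float)
    rv=np.degrees(cv2.Rodrigues(R.T@Rt)[0].ravel())
    print('pos',s['position'].round(4),'shift cm',d.round(2),'rot',rv.round(1),'w',round(s['gripper_width']*8.78,2),'F',s['wrist_force'].round(1),'t',round(s['clock'],2),'q',s['joint_positions'].round(0))
E
python3 - <<'E'
from h import *
T=np.load('top0.npy').reshape(-1,3); S=np.load('scene0.npy').reshape(-1,3)
for P in (T,S):
    m=(P[:,2]>.03)&(P[:,2]<.2)&(P[:,1]<-.36)&(P[:,1]>-.75)&(P[:,0]>.35)&(P[:,0]<.75); Q=P[m]
    print(len(Q),Q.min(0).round(3) if len(Q) else '',Q.max(0).round(3) if len(Q) else '')
    if len(Q):print(cv2.minAreaRect(Q[:,:2].astype(np.float32)))
go(.5745,-.3225,.241,31)
E
```

```text
5973 [ 0.437 -0.612  0.03 ] [ 0.662 -0.434  0.128]
((0.5493147969245911, -0.5130472779273987), (0.21036837995052338, 0.1764535754919052), 7.5003252029418945)
5709 [ 0.44  -0.611  0.03 ] [ 0.669 -0.434  0.126]
((0.5533539056777954, -0.513008713722229), (0.2140650451183319, 0.17526376247406006), 6.823054790496826)
pos [ 0.2587 -0.5414  0.2414] shift cm [37.93 -6.13  0.04] rot [ 60.5 -66.6  -0. ] w 8.79 F [-0.1 -0.6 -0.4] t 0.8 q [-68.   5.  71.  -0. 104.  -3.]
```

```bash
sed -i 's/\[-n\*-1,c,0\],\[-c,n,0\]/[-n,c,0],[c,n,0]/' h.py
python3 -m creep '{"moves":[{"x":6,"y":-1,"rz":-10},{"x":12,"y":-2,"rz":-20},{"x":18,"y":-3,"rz":-30},{"x":24,"y":-4,"rz":-40},{"x":30,"y":-5,"rz":-50}]}'
python3 - <<'E'
from h import *
go(.5745,-.3225,.12,31)
E
```

```text
pos [ 0.2587 -0.5414  0.2414] shift cm [37.93 -6.13 12.14] rot [  0.    0.  -95.5] w 8.79 F [-0.1 -0.6 -0.4] t 0.8 q [-68.   5.  71.  -0. 104.  -3.]$.moves[0]: bad value
```

```bash
python3 -m creep '{"moves":[{"x":6,"y":-1,"z":0,"rx":0,"ry":0,"rz":-10,"claw":7},{"x":12,"y":-2,"z":0,"rx":0,"ry":0,"rz":-20,"claw":7},{"x":18,"y":-3,"z":0,"rx":0,"ry":0,"rz":-30,"claw":7},{"x":24,"y":-4,"z":0,"rx":0,"ry":0,"rz":-40,"claw":7},{"x":30,"y":-5,"z":0,"rx":0,"ry":0,"rz":-50,"claw":7}]}'
python3 - <<'E'
from h import *
go(.5745,-.3225,.12,31)
E
```

```text
clock: 1.42
position: [0.5093, -0.3656, 0.2415]
tcp_rot: [[0.244, 0.97, 0.0], [0.97, -0.244, -0.0], [-0.0, 0.0, -1.0]]
wrist_force: [-0.0, -0.8, 0.6]
gripper_width: 0.797
finger_force: 0.0
pos [ 0.5093 -0.3656  0.2415] shift cm [ 5.78  5.27 12.15] rot [  0.    0.  -45.1] w 7.0 F [-0.  -0.8  0.6] t 1.43 q [-39.   9.  66.  -0. 105. -25.]
```

```bash
python3 -m creep '{"moves":[{"x":2,"y":2,"z":2,"rx":0,"ry":0,"rz":-10,"claw":6},{"x":4,"y":4,"z":5,"rx":0,"ry":0,"rz":-20,"claw":5},{"x":5.8,"y":5.3,"z":8,"rx":0,"ry":0,"rz":-30,"claw":5},{"x":5.8,"y":5.3,"z":11,"rx":0,"ry":0,"rz":-40,"claw":5},{"x":5.8,"y":5.3,"z":12.2,"rx":0,"ry":0,"rz":-45,"claw":5}]}'
python3 - <<'E'
from h import *
go(.5745,-.3225,.0215,31)
E
```

```text
clock: 2.05
position: [0.5731, -0.323, 0.1163]
tcp_rot: [[-0.512, 0.859, -0.003], [0.859, 0.512, 0.002], [0.004, -0.002, -1.0]]
wrist_force: [0.7, 0.2, 0.3]
gripper_width: 0.568
finger_force: 0.0
pos [ 0.5731 -0.323   0.1163] shift cm [-0.07  0.17  9.48] rot [-0.1 -0.2 -0.2] w 4.98 F [0.7 0.2 0.3] t 2.05 q [-32.  15.  72.  -0.  93. -63.]
```

```bash
python3 -m creep '{"moves":[{"x":0,"y":0.1,"z":3,"rx":0,"ry":0,"rz":0,"claw":5},{"x":0,"y":0.1,"z":6,"rx":0,"ry":0,"rz":0,"claw":5},{"x":0,"y":0.1,"z":8,"rx":0,"ry":0,"rz":0,"claw":5},{"x":0,"y":0.1,"z":8.5,"rx":0,"ry":0,"rz":0,"claw":5},{"x":0,"y":0.1,"z":8.5,"rx":0,"ry":0,"rz":0,"claw":5}]}'
python3 - <<'E'
from h import *
go(.5745,-.3225,.0225,31)
E
```

```text
clock: 2.68
position: [0.5747, -0.3237, 0.0349]
tcp_rot: [[-0.508, 0.861, 0.0], [0.861, 0.508, -0.0], [-0.001, 0.0, -1.0]]
wrist_force: [-0.5, 0.5, 0.2]
gripper_width: 0.57
finger_force: 0.0
pos [ 0.5747 -0.3237  0.0349] shift cm [0.11 0.04 1.24] rot [ 0.   0.  -0.5] w 5.0 F [-0.5  0.5  0.2] t 2.67 q [-32.  17.  78.  -0.  85. -63.]
```

```bash
python3 -m creep '{"moves":[{"x":0.1,"y":0,"z":0.8,"rx":0,"ry":0,"rz":0,"claw":5},{"x":0.1,"y":0,"z":1.2,"rx":0,"ry":0,"rz":0,"claw":5},{"x":0.1,"y":0,"z":1.2,"rx":0,"ry":0,"rz":0,"claw":3},{"x":0.1,"y":0,"z":1.2,"rx":0,"ry":0,"rz":0,"claw":2},{"x":0.1,"y":0,"z":1.2,"rx":0,"ry":0,"rz":0,"claw":1.5}]}'
python3 -m creep '{"moves":[{"x":0,"y":0,"z":0,"rx":0,"ry":0,"rz":0,"claw":1.5},{"x":0,"y":0,"z":0,"rx":0,"ry":0,"rz":0,"claw":1.5},{"x":0,"y":0,"z":-1,"rx":0,"ry":0,"rz":0,"claw":1.5},{"x":0,"y":0,"z":-4,"rx":0,"ry":0,"rz":0,"claw":1.5},{"x":0,"y":0,"z":-8,"rx":0,"ry":0,"rz":0,"claw":1.5}]}'
python3 - <<'E'
from h import *
go(.583,.224,.15,42)
E
```

```text
clock: 3.3
position: [0.5741, -0.3227, 0.0226]
tcp_rot: [[-0.508, 0.861, 0.0], [0.861, 0.508, -0.0], [-0.0, 0.0, -1.0]]
wrist_force: [-0.3, 0.5, 2.0]
gripper_width: 0.274
finger_force: 30.2
clock: 3.92
position: [0.5733, -0.3222, 0.1023]
tcp_rot: [[-0.508, 0.861, -0.002], [0.861, 0.508, 0.001], [0.002, -0.001, -1.0]]
wrist_force: [1.4, -0.2, -0.2]
gripper_width: 0.273
finger_force: 30.0
pos [ 0.5733 -0.3222  0.1023] shift cm [46.56 28.58 -4.7 ] rot [ -0.1  -0.1 -11.5] w 2.39 F [ 1.4 -0.2 -0.2] t 3.92 q [-32.  15.  74.   0.  91. -63.]
```

```bash
python3 -m creep '{"moves":[{"x":3,"y":2,"z":-4,"rx":0,"ry":0,"rz":-1,"claw":1.5},{"x":7,"y":4,"z":-6,"rx":0,"ry":0,"rz":-3,"claw":1.5},{"x":12,"y":7,"z":-6,"rx":0,"ry":0,"rz":-5,"claw":1.5},{"x":17,"y":10,"z":-6,"rx":0,"ry":0,"rz":-8,"claw":1.5},{"x":22,"y":13.5,"z":-6,"rx":0,"ry":0,"rz":-11.5,"claw":1.5}]}'
python3 - <<'E'
from h import *
go(.583,.224,.15,42)
E
```

```text
clock: 4.55
position: [0.5782, -0.0629, 0.1633]
tcp_rot: [[-0.671, 0.742, 0.001], [0.742, 0.671, -0.0], [-0.001, 0.001, -1.0]]
wrist_force: [1.4, 0.0, -0.5]
gripper_width: 0.271
finger_force: 30.0
pos [ 0.5782 -0.0629  0.1633] shift cm [20.97 19.6   1.33] rot [0.  0.1 0.1] w 2.38 F [ 1.4  0.  -0.5] t 4.55 q [-10.   2.  82.  -0.  96. -52.]
```

```bash
python3 -m creep '{"moves":[{"x":4,"y":4,"z":0,"rx":0,"ry":0,"rz":0,"claw":1.5},{"x":8.3,"y":8,"z":0,"rx":0,"ry":0,"rz":0,"claw":1.5},{"x":12.5,"y":12,"z":0,"rx":0,"ry":0,"rz":0,"claw":1.5},{"x":16.5,"y":15.5,"z":0,"rx":0,"ry":0,"rz":0,"claw":1.5},{"x":19,"y":18,"z":0,"rx":0,"ry":0,"rz":0,"claw":1.5}]}'
python3 -m creep '{"moves":[{"x":1,"y":1,"z":0,"rx":0,"ry":0,"rz":0,"claw":1.5},{"x":2,"y":1.5,"z":0,"rx":0,"ry":0,"rz":0,"claw":1.5},{"x":2,"y":1.5,"z":0,"rx":0,"ry":0,"rz":0,"claw":1.5}]}'
python3 - <<'E'
from h import *
go(.583,.224,.0275,42)
c=cap('top'); W=world(c); np.save('t1.npy',W); P=W.reshape(-1,3); a=c['color'][...,::-1][160:340,50:290]
cv2.imwrite('pics/t1.png',cv2.resize(a,None,fx=3,fy=3,interpolation=cv2.INTER_CUBIC))
E
```

```text
clock: 5.18
position: [0.5844, 0.1997, 0.1631]
tcp_rot: [[-0.671, 0.741, 0.001], [0.741, 0.671, 0.0], [-0.0, 0.001, -1.0]]
wrist_force: [-0.0, -0.6, -0.9]
gripper_width: 0.267
finger_force: 30.0
clock: 5.55
position: [0.5826, 0.2216, 0.1625]
tcp_rot: [[-0.669, 0.743, -0.0], [0.743, 0.669, -0.0], [-0.0, -0.0, -1.0]]
wrist_force: [0.1, 0.1, -0.3]
gripper_width: 0.271
finger_force: 30.0
pos [0.5826 0.2216 0.1625] shift cm [ 0.16  0.2  13.5 ] rot [-0.  0.  0.] w 2.38 F [ 0.1  0.1 -0.3] t 5.55 q [ 18.   9.  75.  -0.  97. -24.]
```

View pics/t1.png

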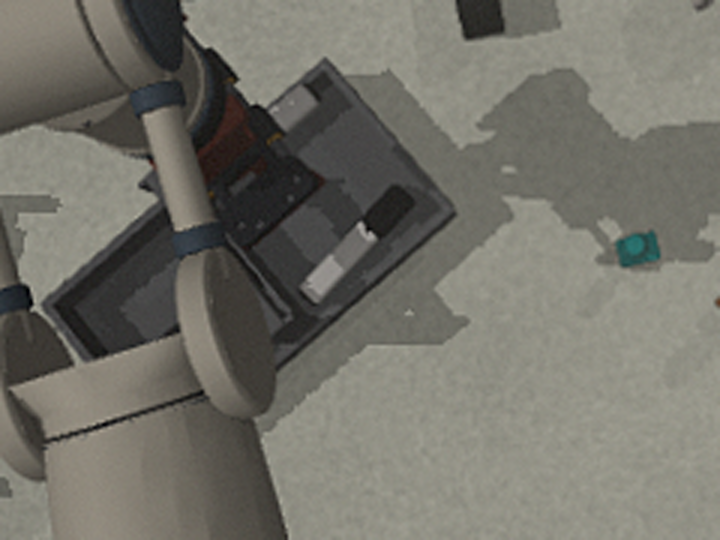

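Top view: the marker (white end at (300,105)) is held over the +y side of the bay. The packed marker still lies at (360,245). I'll check the caddy pose from its rim before lowering.

Run:
```python
from h import *
for f in ('top0','scene0'):
    P=np.load(f+'.npy').reshape(-1,3); a=np.radians(-48)
    for ang in (-48,-47.5,-48.5):
        a=np.radians(ang); d=P[:,:2]-[.5065,.2567]; q=np.c_[d@[np.cos(a),np.sin(a)],d@[-np.sin(a),np.cos(a)],P[:,2]]
        r=q[(abs(q[:,0])<.18)&(abs(q[:,1])<.11)&(q[:,2]>.038)&(q[:,2]<.055)]
        b=q[(abs(q[:,0])<.05)&(abs(q[:,1])<.11)&(q[:,2]>.115)&(q[:,2]<.13)]
        print(f,ang,'rim x',np.percentile(r[:,0],[.5,99.5]).round(4),'y',np.percentile(r[:,1],[.5,99.5]).round(4),'bartop x',np.percentile(b[:,0],[2,98]).round(4),'y',np.percentile(b[:,1],[1,99]).round(4),'slope',np.polyfit(b[:,1],b[:,0],1)[0].round(4))
```

```text
top0 -48 rim x [-0.155   0.1529] y [-0.0855  0.0842] bartop x [-0.0117  0.0086] y [-0.0796  0.0782] slope 0.0131
top0 -47.5 rim x [-0.1552  0.1529] y [-0.0861  0.0852] bartop x [-0.0116  0.0085] y [-0.0795  0.0782] slope 0.0217
top0 -48.5 rim x [-0.1553  0.1532] y [-0.0855  0.0837] bartop x [-0.0121  0.0084] y [-0.0797  0.0782] slope 0.0045
scene0 -48 rim x [-0.1566  0.1569] y [-0.0841  0.0862] bartop x [-0.0081  0.0133] y [-0.077   0.0805] slope 0.005
scene0 -47.5 rim x [-0.1564  0.1573] y [-0.0851  0.0871] bartop x [-0.0082  0.0137] y [-0.0771  0.0804] slope 0.0135
scene0 -48.5 rim x [-0.1569  0.1567] y [-0.0833  0.0856] bartop x [-0.008   0.0134] y [-0.0769  0.0805] slope -0.0036
```

```bash
python3 -m creep '{"moves":[{"x":0.1,"y":0.2,"z":3,"rx":0,"ry":0,"rz":0,"claw":1.5},{"x":0.1,"y":0.2,"z":6,"rx":0,"ry":0,"rz":0,"claw":1.5},{"x":0.1,"y":0.2,"z":9,"rx":0,"ry":0,"rz":0,"claw":1.5},{"x":0.1,"y":0.2,"z":11,"rx":0,"ry":0,"rz":0,"claw":1.5},{"x":0.1,"y":0.2,"z":12,"rx":0,"ry":0,"rz":0,"claw":1.5}]}'
python3 -m creep '{"moves":[{"x":0,"y":0,"z":0.5,"rx":0,"ry":0,"rz":0,"claw":1.5},{"x":0,"y":0,"z":0.9,"rx":0,"ry":0,"rz":0,"claw":1.5},{"x":0,"y":0,"z":1.2,"rx":0,"ry":0,"rz":0,"claw":1.5},{"x":0,"y":0,"z":1.3,"rx":0,"ry":0,"rz":0,"claw":1.5},{"x":0,"y":0,"z":1.3,"rx":0,"ry":0,"rz":0,"claw":1.5}]}'
python3 - <<'E'
from h import *
go(.582,.2238,.0268,42)
E
```

```text
clock: 6.22
position: [0.5832, 0.2232, 0.0412]
tcp_rot: [[-0.669, 0.743, -0.001], [0.743, 0.669, -0.001], [0.0, -0.001, -1.0]]
wrist_force: [-1.0, -0.2, -0.5]
gripper_width: 0.279
finger_force: 30.0
clock: 6.85
position: [0.5835, 0.2242, 0.0295]
tcp_rot: [[-0.67, 0.743, 0.0], [0.743, 0.67, 0.0], [-0.0, 0.0, -1.0]]
wrist_force: [-0.3, 0.4, 0.2]
gripper_width: 0.269
finger_force: 30.0
pos [0.5835 0.2242 0.0295] shift cm [ 0.07 -0.14  0.27] rot [0. 0. 0.] w 2.36 F [-0.3  0.4  0.2] t 6.85 q [ 18.  12.  84.  -0.  83. -24.]
```

```bash
python3 -m creep '{"moves":[{"x":0,"y":0,"z":0.1,"rx":0,"ry":0,"rz":0,"claw":1.5},{"x":0,"y":0,"z":0.2,"rx":0,"ry":0,"rz":0,"claw":1.5},{"x":0,"y":0,"z":0.25,"rx":0,"ry":0,"rz":0,"claw":1.5},{"x":0,"y":0,"z":0.25,"rx":0,"ry":0,"rz":0,"claw":1.5}]}'
```

```text
clock: 7.35
position: [0.5834, 0.2241, 0.0267]
tcp_rot: [[-0.67, 0.743, -0.0], [0.743, 0.67, -0.0], [0.0, -0.0, -1.0]]
wrist_force: [0.2, -0.5, -0.1]
gripper_width: 0.27
finger_force: 30.0
```

```bash
python3 -m creep '{"moves":[{"x":0,"y":0,"z":0.05,"rx":0,"ry":0,"rz":0,"claw":1.5},{"x":0,"y":0,"z":0.1,"rx":0,"ry":0,"rz":0,"claw":1.5},{"x":0,"y":0,"z":0.1,"rx":0,"ry":0,"rz":0,"claw":1.5}]}'
```

```text
clock: 7.72
position: [0.5835, 0.2241, 0.0266]
tcp_rot: [[-0.67, 0.743, 0.0], [0.743, 0.67, 0.0], [-0.0, 0.0, -1.0]]
wrist_force: [-3.2, -1.0, 5.4]
gripper_width: 0.268
finger_force: 30.0
```

Light contact (5 N). I'll release and rise.

```bash
python3 -m creep '{"moves":[{"x":0,"y":0,"z":0,"rx":0,"ry":0,"rz":0,"claw":3},{"x":0,"y":0,"z":0,"rx":0,"ry":0,"rz":0,"claw":4.2},{"x":0,"y":0,"z":0,"rx":0,"ry":0,"rz":0,"claw":4.2},{"x":0,"y":0,"z":-2,"rx":0,"ry":0,"rz":0,"claw":4.2},{"x":0,"y":0,"z":-5,"rx":0,"ry":0,"rz":0,"claw":4.2}]}'
python3 -m creep '{"moves":[{"x":0,"y":0,"z":-4,"rx":0,"ry":0,"rz":0,"claw":5},{"x":0,"y":0,"z":-9,"rx":0,"ry":0,"rz":0,"claw":5},{"x":-4,"y":-4,"z":-11,"rx":0,"ry":0,"rz":0,"claw":5},{"x":-8,"y":-8,"z":-11,"rx":0,"ry":0,"rz":0,"claw":5},{"x":-12,"y":-12,"z":-11,"rx":0,"ry":0,"rz":0,"claw":5}]}'
python3 - <<'E'
from h import *
go(.480,-.147,.17,42)
E
```

```text
clock: 8.35
position: [0.583, 0.224, 0.0765]
tcp_rot: [[-0.67, 0.743, -0.001], [0.743, 0.67, -0.0], [0.001, -0.001, -1.0]]
wrist_force: [0.6, -0.5, 1.0]
gripper_width: 0.477
finger_force: 0.0
clock: 8.98
position: [0.5748, 0.0532, 0.1883]
tcp_rot: [[-0.67, 0.742, 0.003], [0.742, 0.67, 0.0], [-0.002, 0.002, -1.0]]
wrist_force: [0.4, -0.0, 0.6]
gripper_width: 0.567
finger_force: 0.0
pos [0.5748 0.0532 0.1883] shift cm [ -8.5  -20.45   1.8 ] rot [0.1 0.1 0.1] w 4.97 F [ 0.4 -0.   0.6] t 8.97 q [  2.   1.  80.  -0.  99. -40.]
```

```bash
python3 -m creep '{"moves":[{"x":-2,"y":-4.5,"z":0,"rx":0,"ry":0,"rz":0,"claw":5},{"x":-4,"y":-9,"z":0,"rx":0,"ry":0,"rz":0,"claw":5},{"x":-6,"y":-14,"z":0,"rx":0,"ry":0,"rz":0,"claw":5},{"x":-7.5,"y":-18,"z":1,"rx":0,"ry":0,"rz":0,"claw":5},{"x":-8.5,"y":-20.5,"z":2,"rx":0,"ry":0,"rz":0,"claw":5}]}'
python3 -m creep '{"moves":[{"x":0,"y":0,"z":0,"rx":0,"ry":0,"rz":0,"claw":5},{"x":0,"y":0,"z":0,"rx":0,"ry":0,"rz":0,"claw":5}]}'
python3 - <<'E'
from h import *
go(.4797,-.147,.064,42)
c=cap('top'); W=world(c); P=W.reshape(-1,3); a=c['color'][...,::-1][160:340,50:290]
cv2.imwrite('pics/t2.png',cv2.resize(a,None,fx=3,fy=3,interpolation=cv2.INTER_CUBIC))
a=np.radians(-48.4); d=P[:,:2]-[.5065,.2567]; q=np.c_[d@[np.cos(a),np.sin(a)],d@[-np.sin(a),np.cos(a)],P[:,2]]
col=c['color'].reshape(-1,3).mean(1)
for n,lo,hi in (('packed',-.07,-.0),('loose',.0,.07)):
    k=(q[:,0]>.008)&(q[:,0]<.143)&(q[:,1]>lo)&(q[:,1]<hi)&(q[:,2]>.013)&(q[:,2]<.03); r=q[k]
    if len(r)>5: print(n,len(r),r.mean(0).round(3),np.percentile(r,[2,98],axis=0).round(3).tolist(),cv2.minAreaRect(r[:,:2].astype(np.float32)))
E
```

```text
clock: 9.6
position: [0.4787, -0.1476, 0.1677]
tcp_rot: [[-0.668, 0.744, 0.003], [0.744, 0.668, -0.001], [-0.003, 0.001, -1.0]]
wrist_force: [0.2, 0.9, -0.2]
gripper_width: 0.567
finger_force: 0.0
clock: 9.85
position: [0.4799, -0.1453, 0.1672]
tcp_rot: [[-0.67, 0.743, 0.002], [0.743, 0.67, -0.0], [-0.001, 0.001, -1.0]]
wrist_force: [-0.4, 0.2, 1.3]
gripper_width: 0.573
finger_force: 0.0
pos [ 0.4799 -0.1453  0.1672] shift cm [-0.09 -0.14 10.32] rot [0.1 0.1 0. ] w 5.03 F [-0.4  0.2  1.3] t 9.85 q [-21. -10.  93.   0.  97. -63.]
packed 445 [ 0.073 -0.046  0.02 ] [[0.014, -0.059, 0.014], [0.128, -0.031, 0.025]] ((0.07099616527557373, -0.045205481350421906), (0.11964994668960571, 0.024532772600650787), 5.929049015045166)
loose 433 [0.073 0.033 0.02 ] [[0.018, 0.023, 0.014], [0.131, 0.045, 0.025]] ((0.07260467112064362, 0.03351657837629318), (0.04483889788389206, 0.123300701379776), 77.7582015991211)
```

View pics/t2.png

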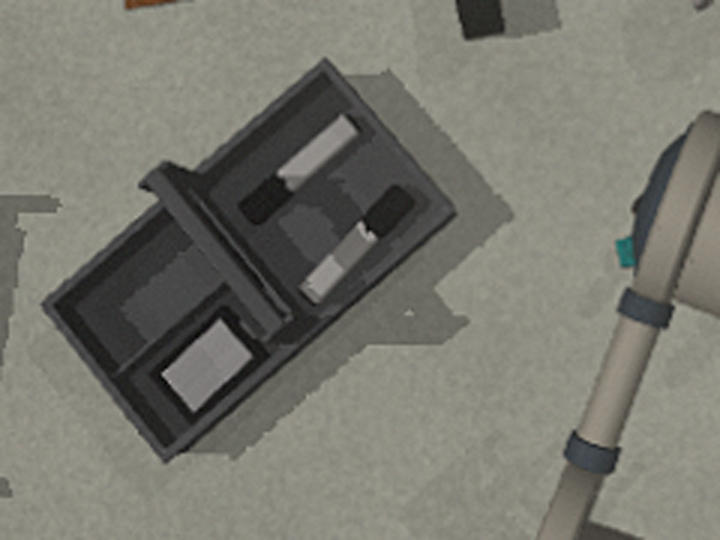

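The picture shows both markers flat in the bay, the loose one at (300,168) and the packed one at (358,245), with the caddy unmoved. Next is the stamp.

```bash
python3 -m creep '{"moves":[{"x":-0.1,"y":-0.1,"z":3,"rx":0,"ry":0,"rz":0,"claw":5},{"x":-0.1,"y":-0.1,"z":6,"rx":0,"ry":0,"rz":0,"claw":5},{"x":-0.1,"y":-0.1,"z":8.5,"rx":0,"ry":0,"rz":0,"claw":5},{"x":-0.1,"y":-0.1,"z":10,"rx":0,"ry":0,"rz":0,"claw":5},{"x":-0.1,"y":-0.1,"z":10.3,"rx":0,"ry":0,"rz":0,"claw":5}]}'
python3 -m creep '{"moves":[{"x":0,"y":0,"z":0,"rx":0,"ry":0,"rz":0,"claw":5}]}'
python3 - <<'E'
from h import *
go(.4797,-.147,.064,42)
E
```

```text
clock: 10.52
position: [0.4793, -0.1465, 0.0624]
tcp_rot: [[-0.67, 0.742, -0.001], [0.742, 0.67, 0.0], [0.001, -0.0, -1.0]]
wrist_force: [0.9, -0.2, 0.2]
gripper_width: 0.571
finger_force: 0.0
clock: 10.65
position: [0.4799, -0.1471, 0.0637]
tcp_rot: [[-0.67, 0.742, 0.001], [0.742, 0.67, -0.0], [-0.001, 0.001, -1.0]]
wrist_force: [0.2, 0.0, -0.6]
gripper_width: 0.57
finger_force: 0.0
pos [ 0.4799 -0.1471  0.0637] shift cm [ 0.02 -0.01 -0.03] rot [0.  0.1 0.1] w 5.0 F [ 0.2  0.  -0.6] t 10.65 q [-21.  -8. 101.   0.  86. -63.]
```

```bash
python3 -m creep '{"moves":[{"x":0,"y":0,"z":0,"rx":0,"ry":0,"rz":0,"claw":3.5},{"x":0,"y":0,"z":0,"rx":0,"ry":0,"rz":0,"claw":2.8},{"x":0,"y":0,"z":0,"rx":0,"ry":0,"rz":0,"claw":1.5},{"x":0,"y":0,"z":0,"rx":0,"ry":0,"rz":0,"claw":1.5},{"x":0,"y":0,"z":0,"rx":0,"ry":0,"rz":0,"claw":1.5}]}'
python3 -m creep '{"moves":[{"x":0,"y":0,"z":-1,"rx":0,"ry":0,"rz":0,"claw":1.5},{"x":0,"y":0,"z":-4,"rx":0,"ry":0,"rz":0,"claw":1.5},{"x":0,"y":0,"z":-8,"rx":0,"ry":0,"rz":0,"claw":1.5},{"x":0,"y":0,"z":-13,"rx":0,"ry":0,"rz":0,"claw":1.5},{"x":0,"y":0,"z":-17,"rx":0,"ry":0,"rz":0,"claw":1.5}]}'
python3 - <<'E'
from h import *
a=np.radians(-48.4);p=np.array([.5065,.2567])-.075*np.array([np.cos(a),np.sin(a)])+.037*np.array([-np.sin(a),np.cos(a)]);print(p)
go(p[0],p[1],.235,42)
E
```

```text
clock: 11.28
position: [0.4795, -0.1474, 0.0633]
tcp_rot: [[-0.67, 0.743, 0.001], [0.743, 0.67, -0.0], [-0.001, 0.0, -1.0]]
wrist_force: [-0.7, -0.4, 3.0]
gripper_width: 0.27
finger_force: 30.0
clock: 11.9
position: [0.4793, -0.1471, 0.2353]
tcp_rot: [[-0.67, 0.743, 0.001], [0.743, 0.67, -0.0], [-0.001, 0.001, -1.0]]
wrist_force: [1.4, -0.0, -0.1]
gripper_width: 0.271
finger_force: 30.0
[0.48437406 0.33735013]
pos [ 0.4793 -0.1471  0.2353] shift cm [3.563e+01 3.282e+01 2.000e-02] rot [0.  0.1 0. ] w 2.38 F [ 1.4 -0.  -0.1] t 11.9 q [-21. -10.  86.   0. 104. -63.]
```

```bash
python3 -m creep '{"moves":[{"x":2,"y":2,"z":0,"rx":0,"ry":0,"rz":0,"claw":1.5},{"x":5.5,"y":5,"z":0,"rx":0,"ry":0,"rz":0,"claw":1.5},{"x":9.5,"y":9,"z":0,"rx":0,"ry":0,"rz":0,"claw":1.5},{"x":13.5,"y":12.5,"z":0,"rx":0,"ry":0,"rz":0,"claw":1.5},{"x":17.5,"y":16,"z":0,"rx":0,"ry":0,"rz":0,"claw":1.5}]}'
python3 -m creep '{"moves":[{"x":4,"y":3.7,"z":0,"rx":0,"ry":0,"rz":0,"claw":1.5},{"x":8,"y":7.5,"z":0,"rx":0,"ry":0,"rz":0,"claw":1.5},{"x":12,"y":11,"z":0,"rx":0,"ry":0,"rz":0,"claw":1.5},{"x":15.5,"y":14.5,"z":0,"rx":0,"ry":0,"rz":0,"claw":1.5},{"x":18,"y":16.5,"z":0,"rx":0,"ry":0,"rz":0,"claw":1.5}]}'
python3 -m creep '{"moves":[{"x":0,"y":0,"z":0,"rx":0,"ry":0,"rz":0,"claw":1.5},{"x":0,"y":0,"z":0,"rx":0,"ry":0,"rz":0,"claw":1.5},{"x":0,"y":0,"z":0,"rx":0,"ry":0,"rz":0,"claw":1.5}]}'
python3 - <<'E'
from h import *
go(.4844,.3374,.0675,42)
c=cap('scene'); a=c['color'][...,::-1][80:250,280:500]
cv2.imwrite('pics/s3.png',cv2.resize(a,None,fx=3.5,fy=3.5,interpolation=cv2.INTER_CUBIC))
E
```

```text
clock: 12.52
position: [0.4806, 0.0916, 0.2332]
tcp_rot: [[-0.67, 0.743, 0.0], [0.743, 0.67, 0.0], [-0.0, 0.0, -1.0]]
wrist_force: [0.8, 0.2, -0.2]
gripper_width: 0.269
finger_force: 30.0
clock: 13.15
position: [0.4824, 0.3363, 0.2326]
tcp_rot: [[-0.671, 0.742, -0.001], [0.742, 0.671, -0.0], [0.0, -0.001, -1.0]]
wrist_force: [0.6, 0.5, -0.6]
gripper_width: 0.269
finger_force: 30.0
clock: 13.52
position: [0.4832, 0.333, 0.2332]
tcp_rot: [[-0.669, 0.744, 0.0], [0.744, 0.669, -0.0], [-0.0, 0.0, -1.0]]
wrist_force: [-0.2, 0.8, -0.6]
gripper_width: 0.27
finger_force: 30.0
pos [0.4832 0.333  0.2332] shift cm [ 0.25  0.38 16.57] rot [ 0.  0. -0.] w 2.37 F [-0.2  0.8 -0.6] t 13.53 q [ 31.   3.  74.  -0. 103. -11.]
```

View pics/s3.png

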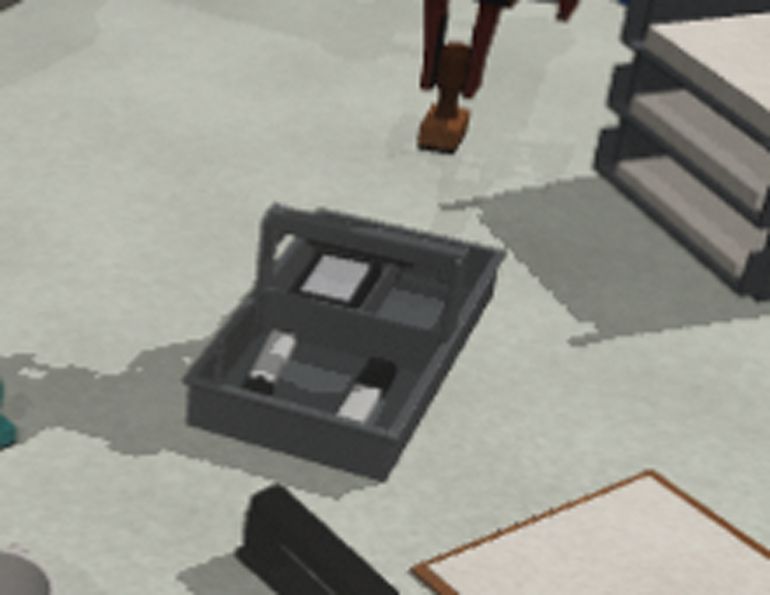

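The stamp hangs upright in the fingers at (450,95), above the far end of the caddy. A letter rack stands at (700,150), so I'll check its clearance before lowering.

Run:
```python
import numpy as np
for f in('top0','scene0'):
    P=np.load(f+'.npy').reshape(-1,3); a=np.radians(-48.4); d=P[:,:2]-[.4844,.3374]
    x=d@[np.cos(a),np.sin(a)]; y=d@[-np.sin(a),np.cos(a)]
    k=(P[:,2]>.06)&(P[:,1]>.3)&(np.hypot(x,y)<.3)
    k&=~((abs(x-.075)<.03)&(y<.06))
    print(f,k.sum(), P[k].min(0).round(3) if k.any() else '',P[k].max(0).round(3) if k.any() else '')
    b=k&(abs(x)<.06)&(abs(y)<.12); print('near body',b.sum())
```

```text
top0 0  
near body 0
scene0 719 [0.405 0.607 0.062] [0.564 0.637 0.198]
near body 0
```

```bash
python3 -m creep '{"moves":[{"x":0.2,"y":0.4,"z":3,"rx":0,"ry":0,"rz":0,"claw":1.5},{"x":0.2,"y":0.4,"z":7,"rx":0,"ry":0,"rz":0,"claw":1.5},{"x":0.2,"y":0.4,"z":11,"rx":0,"ry":0,"rz":0,"claw":1.5},{"x":0.2,"y":0.4,"z":14,"rx":0,"ry":0,"rz":0,"claw":1.5},{"x":0.2,"y":0.4,"z":15.3,"rx":0,"ry":0,"rz":0,"claw":1.5}]}'
python3 -m creep '{"moves":[{"x":0,"y":0,"z":0.3,"rx":0,"ry":0,"rz":0,"claw":1.5},{"x":0,"y":0,"z":0.6,"rx":0,"ry":0,"rz":0,"claw":1.5},{"x":0,"y":0,"z":0.8,"rx":0,"ry":0,"rz":0,"claw":1.5},{"x":0,"y":0,"z":0.9,"rx":0,"ry":0,"rz":0,"claw":1.5},{"x":0,"y":0,"z":0.9,"rx":0,"ry":0,"rz":0,"claw":1.5}]}'
python3 - <<'E'
from h import *
go(.4844,.3374,.0673,42)
E
```

```text
clock: 14.2
position: [0.484, 0.3369, 0.0778]
tcp_rot: [[-0.669, 0.743, -0.003], [0.743, 0.669, -0.002], [0.0, -0.003, -1.0]]
wrist_force: [-0.1, 0.1, -0.8]
gripper_width: 0.272
finger_force: 30.0
clock: 14.82
position: [0.4847, 0.3383, 0.0711]
tcp_rot: [[-0.67, 0.743, 0.0], [0.743, 0.67, 0.0], [-0.0, 0.0, -1.0]]
wrist_force: [1.1, -0.3, -0.4]
gripper_width: 0.273
finger_force: 30.0
pos [0.4847 0.3383 0.0711] shift cm [-0.05 -0.08  0.38] rot [0. 0. 0.] w 2.4 F [ 1.1 -0.3 -0.4] t 14.82 q [ 32.   6.  87.   0.  87. -10.]
```

```bash
python3 -m creep '{"moves":[{"x":0,"y":0,"z":0.15,"rx":0,"ry":0,"rz":0,"claw":1.5},{"x":0,"y":0,"z":0.25,"rx":0,"ry":0,"rz":0,"claw":1.5},{"x":0,"y":0,"z":0.3,"rx":0,"ry":0,"rz":0,"claw":1.5},{"x":0,"y":0,"z":0.3,"rx":0,"ry":0,"rz":0,"claw":1.5}]}'
python3 -m creep '{"moves":[{"x":0,"y":0,"z":0.03,"rx":0,"ry":0,"rz":0,"claw":1.5},{"x":0,"y":0,"z":0.06,"rx":0,"ry":0,"rz":0,"claw":1.5},{"x":0,"y":0,"z":0.06,"rx":0,"ry":0,"rz":0,"claw":1.5}]}'
```

```text
clock: 15.32
position: [0.4845, 0.3382, 0.0677]
tcp_rot: [[-0.67, 0.743, -0.0], [0.743, 0.67, -0.0], [0.0, -0.0, -1.0]]
wrist_force: [-0.4, -1.1, -0.4]
gripper_width: 0.273
finger_force: 30.0
clock: 15.7
position: [0.4846, 0.3383, 0.0673]
tcp_rot: [[-0.67, 0.743, 0.0], [0.743, 0.67, 0.0], [0.0, 0.0, -1.0]]
wrist_force: [0.3, -1.1, -0.2]
gripper_width: 0.271
finger_force: 30.0
```

```bash
python3 -m creep '{"moves":[{"x":0,"y":0,"z":0.04,"rx":0,"ry":0,"rz":0,"claw":1.5},{"x":0,"y":0,"z":0.07,"rx":0,"ry":0,"rz":0,"claw":1.5},{"x":0,"y":0,"z":0.07,"rx":0,"ry":0,"rz":0,"claw":1.5}]}'
```

```text
clock: 16.08
position: [0.4847, 0.3383, 0.0673]
tcp_rot: [[-0.67, 0.743, 0.001], [0.743, 0.67, 0.0], [-0.0, 0.001, -1.0]]
wrist_force: [-2.3, -0.7, 4.9]
gripper_width: 0.272
finger_force: 30.0
```

```bash
python3 -m creep '{"moves":[{"x":0,"y":0,"z":0,"rx":0,"ry":0,"rz":0,"claw":3},{"x":0,"y":0,"z":0,"rx":0,"ry":0,"rz":0,"claw":4.5},{"x":0,"y":0,"z":0,"rx":0,"ry":0,"rz":0,"claw":5},{"x":0,"y":0,"z":-2,"rx":0,"ry":0,"rz":0,"claw":5},{"x":0,"y":0,"z":-6,"rx":0,"ry":0,"rz":0,"claw":5}]}'
python3 -m creep '{"moves":[{"x":0,"y":0,"z":-4,"rx":0,"ry":0,"rz":0,"claw":5},{"x":0,"y":0,"z":-8,"rx":0,"ry":0,"rz":10,"claw":5},{"x":0,"y":0,"z":-10,"rx":0,"ry":0,"rz":20,"claw":5},{"x":0,"y":0,"z":-10,"rx":0,"ry":0,"rz":30,"claw":5},{"x":0,"y":0,"z":-10,"rx":0,"ry":0,"rz":40,"claw":5}]}'
python3 - <<'E'
from h import *
go(.5065,.2567,.22,-48.4)
E
```

```text
clock: 16.7
position: [0.4838, 0.3377, 0.1263]
tcp_rot: [[-0.67, 0.743, -0.003], [0.743, 0.67, -0.002], [0.001, -0.003, -1.0]]
wrist_force: [0.9, 0.6, 0.2]
gripper_width: 0.572
finger_force: 0.0
clock: 17.32
position: [0.4848, 0.3384, 0.2289]
tcp_rot: [[-0.03, 1.0, 0.002], [1.0, 0.03, 0.001], [0.001, 0.002, -1.0]]
wrist_force: [0.3, -0.2, -0.5]
gripper_width: 0.567
finger_force: 0.0
pos [0.4848 0.3384 0.2289] shift cm [-8.23  1.92  0.88] rot [ 0.1 -0.1 50.1] w 4.98 F [ 0.3 -0.2 -0.5] t 17.32 q [ 32.   4.  73.   0. 103.  30.]
```

```bash
python3 -m creep '{"moves":[{"x":-2,"y":0.4,"z":0,"rx":0,"ry":0,"rz":10,"claw":5},{"x":-4,"y":1,"z":0,"rx":0,"ry":0,"rz":20,"claw":5},{"x":-6,"y":1.5,"z":0,"rx":0,"ry":0,"rz":30,"claw":5},{"x":-8.2,"y":1.9,"z":0,"rx":0,"ry":0,"rz":40,"claw":5},{"x":-8.2,"y":1.9,"z":0,"rx":0,"ry":0,"rz":50,"claw":5}]}'
python3 -m creep '{"moves":[{"x":0,"y":0,"z":0,"rx":0,"ry":0,"rz":0,"claw":5},{"x":0,"y":0,"z":0,"rx":0,"ry":0,"rz":0,"claw":5}]}'
python3 - <<'E'
from h import *
go(.5065,.2567,.111,-48.4)
c=cap('top'); a=c['color'][...,::-1][160:340,50:290]; b=cap('scene'); 
im=cv2.resize(a,(400,300),interpolation=cv2.INTER_CUBIC); im2=cv2.resize(b['color'][...,::-1][110:240,290:463],(400,300),interpolation=cv2.INTER_CUBIC)
cv2.imwrite('pics/t4.png',np.hstack([im,im2]))
P=world(b).reshape(-1,3); a=np.radians(-48.4); d=P[:,:2]-[.5065,.2567]; q=np.c_[d@[np.cos(a),np.sin(a)],d@[-np.sin(a),np.cos(a)],P[:,2]]
s=q[(q[:,0]>-.12)&(q[:,0]<-.03)&(q[:,1]>.005)&(q[:,1]<.07)&(q[:,2]>.03)&(q[:,2]<.1)]
print('stamp',len(s),s.mean(0).round(3),s.max(0).round(3))
k=q[(abs(q[:,0])<.05)&(abs(q[:,1])<.08)&(q[:,2]>.104)&(q[:,2]<.13)]
print('bar',len(k),np.percentile(k,[2,98],axis=0).round(4).tolist())
E
```

```text
clock: 17.95
position: [0.507, 0.2556, 0.2285]
tcp_rot: [[0.748, 0.664, 0.002], [0.664, -0.748, 0.0], [0.002, 0.001, -1.0]]
wrist_force: [-0.2, 0.6, 0.2]
gripper_width: 0.57
finger_force: 0.0
clock: 18.2
position: [0.5065, 0.2572, 0.2274]
tcp_rot: [[0.74, 0.672, 0.001], [0.672, -0.74, 0.0], [0.001, 0.0, -1.0]]
wrist_force: [-0.3, -0.5, -0.9]
gripper_width: 0.57
finger_force: 0.0
pos [0.5065 0.2572 0.2274] shift cm [-0.04  0.04 11.64] rot [ 0.  -0.1  0.7] w 5.0 F [-0.3 -0.5 -0.9] t 18.2 q [ 23.   0.  77.   0. 103.  71.]
stamp 64 [-0.071  0.038  0.055] [-0.058  0.049  0.085]
bar 441 [[-0.0068, -0.0757, 0.1048], [0.0145, 0.0782, 0.1215]]
```

View pics/t4.png

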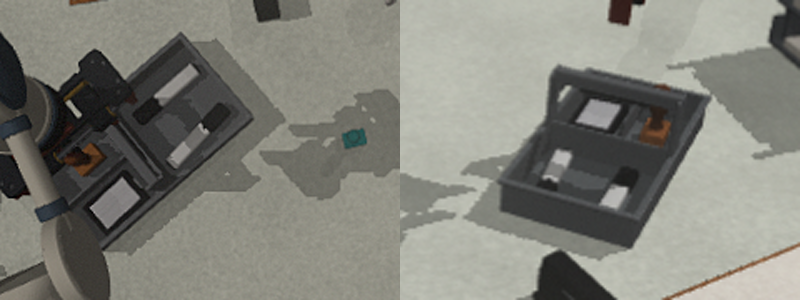

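The picture shows the stamp upright in its lane, at (80,158) in the left view and (655,125) in the right. The pad and both markers are in place. Now I'll take the handle.

```bash
python3 -m creep '{"moves":[{"x":-0.2,"y":0.05,"z":3,"rx":0,"ry":0,"rz":0.7,"claw":5},{"x":-0.2,"y":0.05,"z":6,"rx":0,"ry":0,"rz":0.7,"claw":5},{"x":-0.2,"y":0.05,"z":9,"rx":0,"ry":0,"rz":0.7,"claw":5},{"x":-0.2,"y":0.05,"z":11,"rx":0,"ry":0,"rz":0.7,"claw":5},{"x":-0.2,"y":0.05,"z":11.6,"rx":0,"ry":0,"rz":0.7,"claw":5}]}'
python3 -m creep '{"moves":[{"x":0,"y":0,"z":0,"rx":0,"ry":0,"rz":0,"claw":3},{"x":0,"y":0,"z":0,"rx":0,"ry":0,"rz":0,"claw":2.2},{"x":0,"y":0,"z":0,"rx":0,"ry":0,"rz":0,"claw":1.8},{"x":0,"y":0,"z":0,"rx":0,"ry":0,"rz":0,"claw":1.2},{"x":0,"y":0,"z":0,"rx":0,"ry":0,"rz":0,"claw":0.6}]}'
python3 -m creep '{"moves":[{"x":0,"y":0,"z":0,"rx":0,"ry":0,"rz":0,"claw":0.6},{"x":0,"y":0,"z":0,"rx":0,"ry":0,"rz":0,"claw":0.6}]}'
python3 - <<'E'
from h import *
go(.5055,.2555,.111,-48.4)
E
```

```text
clock: 18.92
position: [0.5047, 0.2552, 0.1091]
tcp_rot: [[0.75, 0.661, -0.002], [0.661, -0.75, -0.001], [-0.002, -0.001, -1.0]]
wrist_force: [0.0, 0.3, -0.3]
gripper_width: 0.569
finger_force: 0.0
clock: 19.55
position: [0.5054, 0.2558, 0.1114]
tcp_rot: [[0.75, 0.661, 0.001], [0.661, -0.75, 0.001], [0.001, -0.0, -1.0]]
wrist_force: [-1.7, 1.6, 4.7]
gripper_width: 0.178
finger_force: 30.0
clock: 19.8
position: [0.5054, 0.2558, 0.1114]
tcp_rot: [[0.75, 0.661, 0.001], [0.661, -0.75, 0.001], [0.001, -0.0, -1.0]]
wrist_force: [-2.6, 3.2, 5.7]
gripper_width: 0.177
finger_force: 30.0
pos [0.5054 0.2558 0.1114] shift cm [-0.01  0.03  0.04] rot [-0.  -0.1 -0.2] w 1.55 F [-2.6  3.2  5.7] t 19.8 q [23.  1. 88.  0. 91. 72.]
```

Gripped. I'll lift slowly.

```bash
python3 -m creep '{"moves":[{"x":0,"y":0,"z":-0.2,"rx":0,"ry":0,"rz":0,"claw":0.6},{"x":0,"y":0,"z":-0.5,"rx":0,"ry":0,"rz":0,"claw":0.6},{"x":0,"y":0,"z":-0.9,"rx":0,"ry":0,"rz":0,"claw":0.6},{"x":0,"y":0,"z":-1.2,"rx":0,"ry":0,"rz":0,"claw":0.6},{"x":0,"y":0,"z":-1.4,"rx":0,"ry":0,"rz":0,"claw":0.6}]}'
python3 -m creep '{"moves":[{"x":0,"y":0,"z":0,"rx":0,"ry":0,"rz":0,"claw":0.6},{"x":0,"y":0,"z":0,"rx":0,"ry":0,"rz":0,"claw":0.6}]}'
cat > lvl.py <<'E'
from h import *
s=manip.get_state(); print(s['position'].round(4),s['wrist_force'].round(1),'M',s['torque'].round(2),s['gripper_width'])
for n in ('scene','top'):
    b=cap(n); W=world(b); dz=s['position'][2]-.1114
    P=W.reshape(-1,3); a=np.radians(-48.4); d=P[:,:2]-[.5065,.2567]; q=np.c_[d@[np.cos(a),np.sin(a)],d@[-np.sin(a),np.cos(a)],P[:,2]-dz]
    # rim plane fit
    k=(abs(q[:,2]-.045)<.02)&(((abs(abs(q[:,0])-.148)<.006)&(abs(q[:,1])<.085))|((abs(abs(q[:,1])-.078)<.006)&(abs(q[:,0])<.155)))
    r=q[k]
    for _ in range(6):
        A=np.c_[r[:,:2],np.ones(len(r))]; c=np.linalg.lstsq(A,r[:,2],rcond=None)[0]; e=r[:,2]-A@c; r=r[(e>-.004)]
        # keep upper layer (rim top)
    print(n,len(r),'tilt deg about y,x',np.degrees(c[:2]).round(2),'h',c[2].round(4))
E
python3 lvl.py
```

```text
clock: 20.42
position: [0.5054, 0.2552, 0.1247]
tcp_rot: [[0.751, 0.66, 0.0], [0.66, -0.751, -0.0], [-0.0, 0.0, -1.0]]
wrist_force: [-0.5, -0.1, -4.2]
gripper_width: 0.183
finger_force: 30.0
clock: 20.68
position: [0.5053, 0.2552, 0.1244]
tcp_rot: [[0.751, 0.661, -0.0], [0.661, -0.751, -0.0], [-0.0, 0.0, -1.0]]
wrist_force: [-0.1, -0.6, -5.3]
gripper_width: 0.177
finger_force: 30.0
[0.5053 0.2552 0.1244] [-0.1 -0.6 -5.3] M [-0.1   0.02  0.  ] 0.17701396020090487
scene 492 tilt deg about y,x [-0.24 -0.27] h 0.0457
top 837 tilt deg about y,x [-0.02 -0.54] h 0.0468
```

The caddy is level and clear of the counter. I'll lift the rest of the way.

```bash
python3 -m creep '{"moves":[{"x":0,"y":0,"z":-0.4,"rx":0,"ry":0,"rz":0,"claw":0.6},{"x":0,"y":0,"z":-1.2,"rx":0,"ry":0,"rz":0,"claw":0.6},{"x":0,"y":0,"z":-2.4,"rx":0,"ry":0,"rz":0,"claw":0.6},{"x":0,"y":0,"z":-3.6,"rx":0,"ry":0,"rz":0,"claw":0.6},{"x":0,"y":0,"z":-4.8,"rx":0,"ry":0,"rz":0,"claw":0.6}]}'
python3 -m creep '{"moves":[{"x":0,"y":0,"z":-1.2,"rx":0,"ry":0,"rz":0,"claw":0.6},{"x":0,"y":0,"z":-2.4,"rx":0,"ry":0,"rz":0,"claw":0.6},{"x":0,"y":0,"z":-3.6,"rx":0,"ry":0,"rz":0,"claw":0.6},{"x":0,"y":0,"z":-4.8,"rx":0,"ry":0,"rz":0,"claw":0.6},{"x":0,"y":0,"z":-6,"rx":0,"ry":0,"rz":0,"claw":0.6}]}'
python3 -m creep '{"moves":[{"x":0,"y":0,"z":-1,"rx":0,"ry":0,"rz":0,"claw":0.6},{"x":0,"y":0,"z":-1.8,"rx":0,"ry":0,"rz":0,"claw":0.6},{"x":0,"y":0,"z":-2.4,"rx":0,"ry":0,"rz":0,"claw":0.6},{"x":0,"y":0,"z":-2.8,"rx":0,"ry":0,"rz":0,"claw":0.6},{"x":0,"y":0,"z":-3,"rx":0,"ry":0,"rz":0,"claw":0.6}]}'
python3 -m creep '{"moves":[{"x":0,"y":0,"z":0,"rx":0,"ry":0,"rz":0,"claw":0.6},{"x":0,"y":0,"z":0,"rx":0,"ry":0,"rz":0,"claw":0.6},{"x":0,"y":0,"z":0,"rx":0,"ry":0,"rz":0,"claw":0.6},{"x":0,"y":0,"z":0,"rx":0,"ry":0,"rz":0,"claw":0.6}]}'
python3 lvl.py
python3 - <<'E'
from h import *
b=cap('scene'); cv2.imwrite('pics/s5.png',cv2.resize(b['color'][...,::-1][60:270,180:460],(800,600),interpolation=cv2.INTER_CUBIC))
E
```

```text
clock: 21.4
position: [0.5055, 0.2553, 0.1739]
tcp_rot: [[0.751, 0.661, 0.001], [0.661, -0.751, 0.0], [0.001, 0.0, -1.0]]
wrist_force: [0.4, 0.5, -6.0]
gripper_width: 0.178
finger_force: 30.0
clock: 22.02
position: [0.5053, 0.2553, 0.2333]
tcp_rot: [[0.751, 0.661, -0.0], [0.661, -0.751, 0.0], [-0.0, -0.0, -1.0]]
wrist_force: [0.4, 0.1, -5.6]
gripper_width: 0.18
finger_force: 30.0
clock: 22.65
position: [0.5053, 0.2553, 0.2626]
tcp_rot: [[0.751, 0.661, -0.0], [0.661, -0.751, -0.0], [-0.0, -0.0, -1.0]]
wrist_force: [-0.6, -0.2, -4.9]
gripper_width: 0.178
finger_force: 30.0
clock: 23.15
position: [0.5053, 0.2553, 0.2624]
tcp_rot: [[0.751, 0.661, -0.0], [0.661, -0.751, -0.0], [-0.0, -0.0, -1.0]]
wrist_force: [-0.0, 0.6, -5.2]
gripper_width: 0.178
finger_force: 30.0
[0.5053 0.2553 0.2624] [-0.   0.6 -5.2] M [-0.08 -0.06 -0.01] 0.17816753190160217
scene 402 tilt deg about y,x [-1.61 -0.07] h 0.0483
top 985 tilt deg about y,x [ 0.12 -0.39] h 0.0465
```

View pics/s5.png

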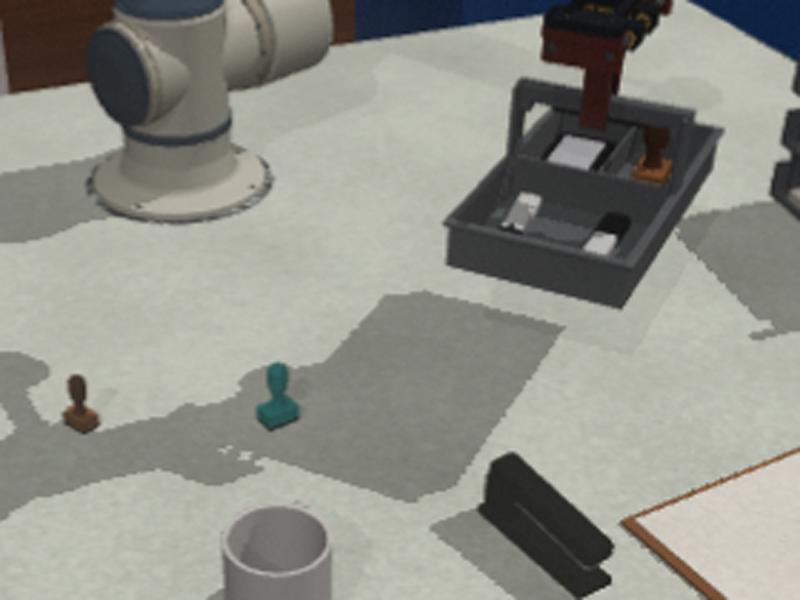

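The picture shows the caddy held level about 15 cm up, with the stamp upright at (655,155), the pad at (578,152) and both markers at (520,212) and (608,235). The stapler, mug and decoys stand where they were. Handing in.

```bash
python3 -c "
from station import manip
print(manip.finish_job())"
```

```text
the job is handed in; nothing more can be done
None
```

The job is handed in: the loose marker and the stamp are packed, and the arm is holding the caddy level and steady, about 15 cm above the counter.

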